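# Snap the sprung dust cap into the microscope's camera tube

### The arm

A 6-joint arm with a two-finger parallel gripper is mounted at the origin on the work surface. World frame = base frame: x ahead of the robot, y to its left, z up, the work surface at z = 0. Lengths are in m, angles in rad, forces in N, time in s.
With the tool pointing down it reaches from about 0.35 to 0.85 m from the base axis. Payload 8.1 kg.
Tool frame: the origin (TCP) lies between the finger pads; the fingertips stand nose_length ahead of it and the grasp point (between the pads) lies 2 mm behind it (nose_length is the distance from the TCP to the fingertips, in m); z points along the fingers, x is the direction in which the jaws open and shut, and the axes are right-handed (so a half turn about z gives the same grasp; the last joint's range is limited). The gripper opens to 93 mm and grips with 3 to 60 N. Pads are 15 mm wide; open, the fingers measure 128 mm over their backs; the gripper's body (75 mm by 188 mm) begins 65 mm behind the grasp point.
Start: joints at [-1.377, 0.13, 1.488, -0, 1.523, -0.085], TCP at [0.165, -0.577, 0.236] pointing down, gripper open.
Joint ranges: [-2.96, 2.96], [-0.89, 2.26], [0.02, 2.5], [-1.34, 4.48], [0, 2.73], [-2.66, 2.66]. Speed limits (rad/s): [2.39, 2.39, 2.79, 3.14, 3.14, 3.14].

### API

Orientations are given as a rotation vector (axis times angle).
In Python, from plant import * gives the robot as it stands.
- The arm moves only by the tool carry_out, never from a script. Its argument "steps" is a list of rows, each an object with "xyz": the shift along the world's x, y, z in cm, a list of three; "rot": the turn, a rotation vector about the world's x, y, z in degrees, a list of three. In form: [{"xyz": [tx, ty, tz], "rot": [rx, ry, rz]}, ...]. A call has 1 to 10 rows; each row is the pose to reach, as a shift and turn from the pose commanded when the call began; what a row does not reach only later rows make up. A row lasts 1/10 s, in which the tool goes at most 50 mm and 8.59 degrees, less where a joint would pass 70% of its speed; a pose out of reach is approached as far as the arm can. A call with a gripper value outside its range is refused whole. "grip" is the opening, from 0 (shut) to 1 (fully open), set as the call begins (left out, the last holds). The fingers move at their own pace and stop on an object; "force" is the grip in N (left out, the last holds). Time passes only in rows, so rows that repeat a pose let the fingers close. It gives the time, the measured TCP pose, the force and the opening at its end, in the units of the state.
- read_state(): the state, without advancing time (a new reading comes with each control period).
- read_camera(name): name is "scene" or "top" or "wrist"; returns the picture (384x512x3 uint8, red, green, blue); there is no depth.
- calibration(name): a dict with "fov_y" (degrees; the focal length in pixels is half the picture's height over the tangent of half this angle, whatever the lens; pixels are square), "cx", "cy" (the principal point, pixels), "xyz" and "attitude" of the camera in the world. Camera axes: x right, y down, z forward; pixel columns grow to the right and rows downward; lengths in m; the calibration is good to about 2 mm. A picture is of the moment at which its call begins: read the wrist's pose just before it. calibration takes no time and is no camera call; for the wrist camera it gives the pose at the moment of the call.
- close_job(): hands the job in, once; it reports no verdict.
The state is a dict: "t": time; "q": joint angles; "dq": joint speeds; "joint_torque": joint torques, N m; "tool_pos": TCP position; "orientation": TCP orientation; "force": force on the tool from outside, world axes, zero at the start; "wrist_torque": the same for the moment, N m; "opening": finger opening in m.
Only numpy, scipy, OpenCV 4.12 (cv2) and the standard library are available. Lean on these libraries where they do the work, as an engineer would, in place of code of your own. Each camera call takes 0.05 s, during which the arm holds its last target.

### The job

The microscope's camera tube is standing open. Pick up the sprung dust cap by pinching its two ears together, press it gently down into the mouth of the tube until its flange is fully home on the rim, and while it is held down let go of the ears so that the catches spring out under the tube's lip and keep the cap in. Never press hard on the tube, and leave the plain cap, the well plate and the jar where they are.

Things in the scene. Friction and masses are not known exactly. Their poses are not given: they have to be found in the camera images.
- cap_mid (a point): Loose black sprung dust cap, 39 mm tall, 75 g, standing on its plug; this point is on its axis 19.5 mm above its underside, z up. Round plug 46.8 mm across from 0 to 14 mm up, tapered to 41 mm over the bottom 4 mm; round flange 58 mm across from 14 to 17 mm up; two ears on top. It may enter the tube at any angle about its axis.
- cap_ears (a point): Point on the cap's axis midway between its two upright ears, 28 mm above the underside. They face each other along the cap's y: each 20 mm wide along x, 4 mm thick, 17.5 to 39 mm up. Outer faces 44 mm apart at rest, 35 mm when pinched to their stops. A spring pushes each out with 3 N at rest, 7.5 N at the stop.
- cap_catches (a point): Point on the cap's axis level with its catches, 8.5 mm above the underside. Each ear moves one catch (12 mm wide, 7 to 10 mm above the underside) that sticks out of the plug's side below the flange: 55 mm over both at rest, 46 mm when fully pinched, so within the plug. Unpinched, the catches stop on the tube's rim.
- tab_l (a joint): How far the ear on the cap's +y side is pushed in, in m: 0 at rest (out), 0.0045 at its stop. With both catches sprung out in the bore under the tube's lip the two ears stay about 0.0017 in on average (0.0003 to 0.003 each, as the cap sits off centre).
- tab_r (a joint): How far the ear on the cap's -y side is pushed in, in m, in the same way.
- port (a point): Centre of the top of the black collar (80 mm across, 185 mm over the bench) on the white microscope, fixed; z up along the camera tube. The bright metal tube (61 mm across, round, open at the top) stands 14 to 44 mm out of the collar, differently each time and not measured: find its rim by feel. It is clamped; load it with no more than 30 N.
- tube_axis (a point): The same point as port, listed to describe the tube's inside: a lip 2.5 mm thick at the rim with a 48.8 mm hole, then a 53 mm bore. From 9 mm below the rim a sprung rubber disc pushes the plug up, 2 N at touch, 4 N with the flange on the rim. Then the catches are 1.5 mm below the lip; once latched, the disc lifts the cap by that 1.5 mm, which is right.
- stage (a point): Centre of the black stage plate of the microscope, 162 mm above the bench, 215 mm from the tube's axis along the microscope's y axis. Farther that way (360 mm from the tube) stands the lamp pillar, 0.5 m high; its lamp arm reaches back to 180 mm from the tube, at 355 mm height and up. The eyepieces lie the other way, to 130 mm from the tube, below 195 mm.
- plain_mid (a point): A bystander: loose plain black cap, 58 mm in diameter and 14 mm tall with a 18 mm knob on top (28 mm in all), no ears; this point is half-way up. It may stand in either of the two cap places.
- well_plate: A bystander: clear 24-well plate, 128 x 86 x 18 mm, loose; its origin is the centre of its underside, its long side along its x.
- jar: A bystander: small closed amber jar, 52 mm in diameter, 75 mm tall, loose; its origin is the centre of its underside.
Things that resemble listed ones, but are neither listed nor needed, are in the scene too. Leave any blue look-alike of the part that bears cap_mid alone.

How it is judged:
On the way, in this order (a step that is already met when the one before it is completed fails the run):
1. the cap is lifted clear of the bench with both ears pinched in (height (world z) of cap_mid above 0.08 m and value of joint each of tab_l, tab_r above 0.0035 m), for 0.1 s.
2. the cap, ears pinched, is pressed down on the mouth of the tube (horizontal distance between cap_mid and port below 0.003 m and z of cap_mid in the frame of port below 0.053 m and contact force between cap and scope above 2 N and value of joint each of tab_l, tab_r above 0.003 m), for 0.1 s.
At the end, for the whole second after the job is handed in: The cap is latched in the tube, let go and at rest: within 3 mm of the axis, tilted under 0.06 rad, both catches sprung out below the lip (neither ear more than 3 mm in; at least one kept over 0.8 mm in by the bore, unlike a cap merely standing on the rim) (horizontal distance between cap_mid and port below 0.003 m and angle between cap_mid's own z axis and vertical below 0.06 rad and value of joint each of tab_l, tab_r below 0.003 m and value of joint any of tab_l, tab_r above 0.0008 m and contact force between cap and scope above 0.5 N and linear speed of cap below 0.02 m/s); the robot touches nothing.
It fails at once if the cap is pressed on the tube with more than 30 N (contact force between cap and scope above 30 N).
It fails at once if the robot pushes on the microscope with more than 30 N (contact force between any of the fingers, the arm and scope above 30 N).
It fails at once if a bystander is moved by more than 15 mm (distance of any of plain_mid, well_plate, jar from where it was at the start of the episode above 0.015 m).
It also fails if it takes over 64 s, if anything falls off the work surface, if the arm or the gripper's body presses on something with over 40 N, if the wrist force passes 120 N, or if a joint passes its speed limit or range.

## Working session

There is one attempt and no reset: what is moved stays moved. The work goes in short steps, Python scripts to look and compute and a tool call to move; the robot and the scene stay as the last step left them, time stands still between calls to the robot, and variables do not carry over. Pictures are saved under pics/ and viewed, and the job is handed in when it is done.

Besides the shell and the picture viewer there is one more tool, called after "Call:" as name(argument=value, ...) on one line, values as JSON. carry_out: Moves the arm, as the interface text tells. Its arguments: {"type":"object","properties":{"steps":{"type":"array","items":{"type":"object","properties":{"xyz":{"type":"array","items":{"type":"number"}},"rot":{"type":"array","items":{"type":"number"}}}}},"grip":{"type":"number"},"force":{"type":"number"}},"required":["steps"]}

```bash
ls; mkdir -p pics; python3 - <<'E'
from plant import *
import cv2
s=read_state();print(s)
for n in ("scene","top","wrist"):
    print(n,calibration(n)); cv2.imwrite(f"pics/{n}0.png",read_camera(n)[:,:,::-1])
E
```

```text
pics
{'t': 0.0, 'q': array([-1.37740690e+00,  1.31184582e-01,  1.48928467e+00, -1.40076687e-05,
        1.52302150e+00, -8.53994657e-02]), 'dq': array([-0.00039064, -0.00030426,  0.00099067,  0.00073299, -0.00044142,
        0.000633  ]), 'joint_torque': array([-2.01427043e-03, -5.59844041e+01, -4.91760314e+01,  7.67115480e-02,
        3.52184486e-02, -1.69374184e-04]), 'tool_pos': array([ 0.16502501, -0.57628337,  0.2345705 ]), 'orientation': array([-2.50754497e+00,  1.89048117e+00,  2.23274381e-03]), 'force': array([-0.06226037,  0.75198123,  0.08708601]), 'wrist_torque': array([-0.03528073, -0.03544149,  0.05824315]), 'opening': 0.09307770656519962}
scene {'fov_y': 48.39952539359862, 'cx': 256.1721332023011, 'cy': 182.56497998515633, 'xyz': array([ 1.06821294, -0.50177781,  1.02129882]), 'attitude': array([-2.29580103, -1.01734486,  0.37638284])}
top {'fov_y': 53.218740374614775, 'cx': 259.3439617433328, 'cy': 200.0121545380895, 'xyz': array([ 0.36400999, -0.06504237,  1.14661185]), 'attitude': array([-2.1099572 ,  2.13482374, -0.17739678])}
wrist {'fov_y': 64.25667473394795, 'cx': 252.59921144212092, 'cy': 192.99146205320213, 'xyz': array([ 0.23598744, -0.55490929,  0.38412002]), 'attitude': array([ 2.32788501, -1.75516556, -0.24183501])}
```

View pics/scene0.png

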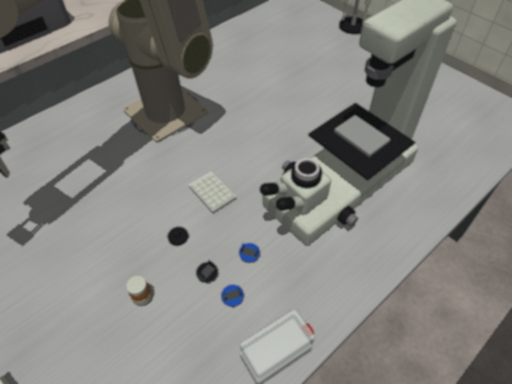

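View pics/top0.png

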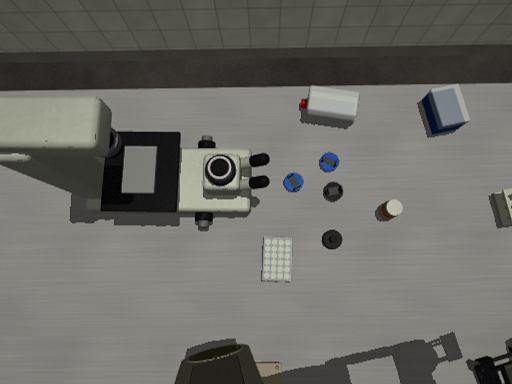

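View pics/wrist0.png

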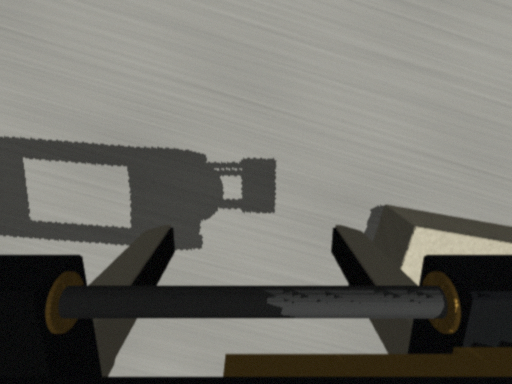

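```bash
cat > h.py <<'E'
import numpy as np, cv2
from scipy.spatial.transform import Rotation as R
def ray(c,u,v):
    f=192/np.tan(np.radians(c['fov_y'])/2)
    d=R.from_rotvec(c['attitude']).apply([(u-c['cx'])/f,(v-c['cy'])/f,1.]);return c['xyz'],d
def onz(c,u,v,z):
    o,d=ray(c,u,v);return o+d*(z-o[2])/d[2]
def proj(c,p):
    f=192/np.tan(np.radians(c['fov_y'])/2)
    q=R.from_rotvec(c['attitude']).inv().apply(np.asarray(p)-c['xyz']);return np.array([c['cx']+f*q[...,0]/q[...,2],c['cy']+f*q[...,1]/q[...,2]]).T
def tri(c1,p1,c2,p2):
    o1,d1=ray(c1,*p1);o2,d2=ray(c2,*p2)
    t=np.linalg.lstsq(np.c_[d1,-d2],o2-o1,rcond=None)[0]
    a=o1+d1*t[0];b=o2+d2*t[1];return (a+b)/2,np.linalg.norm(a-b)
E
python3 - <<'E'
from plant import *
from h import *
t=cv2.imread('pics/top0.png');s=cv2.imread('pics/scene0.png')
a=cv2.resize(t[140:260,270:410],None,fx=4,fy=4,interpolation=cv2.INTER_CUBIC)
b=cv2.resize(s[215:315,150:275],None,fx=4,fy=4,interpolation=cv2.INTER_CUBIC)
c=cv2.resize(t[130:230,180:280],None,fx=4,fy=4,interpolation=cv2.INTER_CUBIC)
d=cv2.resize(s[140:230,250:350],None,fx=4,fy=4,interpolation=cv2.INTER_CUBIC)
cv2.imwrite('pics/c1.png',a);cv2.imwrite('pics/c2.png',b);cv2.imwrite('pics/c3.png',np.vstack([c])) ;cv2.imwrite('pics/c4.png',d)
ct=calibration('top');cs=calibration('scene')
for n,p in dict(earcap=(333,191),plain=(332,239),blue1=(293,182),blue2=(329,161)).items(): print(n,onz(ct,*p,0.017))
print('port',onz(ct,220,168,0.21),onz(cs,308,170,.21))
print('earcap scene',onz(cs,207,271,.017))
E
```

```text
earcap [ 0.59278953 -0.27381872  0.017     ]
plain [ 0.44917702 -0.26447921  0.017     ]
blue1 [ 0.62208031 -0.15466476  0.017     ]
blue2 [ 0.68609477 -0.26583195  0.017     ]
port [0.61669996 0.04381414 0.21      ] [0.63757527 0.03713161 0.21      ]
earcap scene [ 0.59507199 -0.27193679  0.017     ]
```

View pics/c1.png

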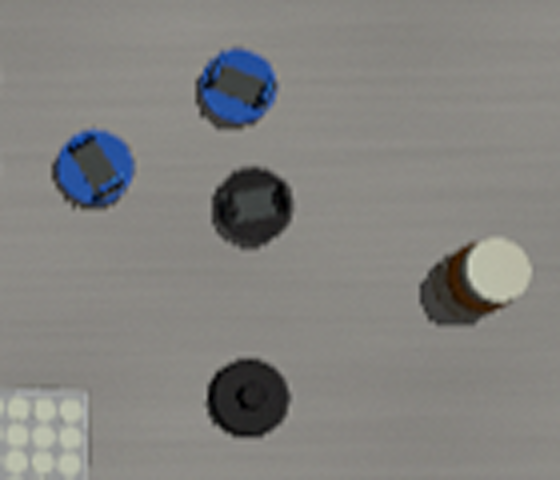

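View pics/c2.png

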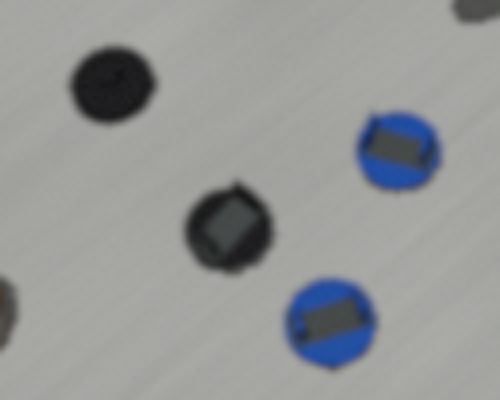

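View pics/c3.png

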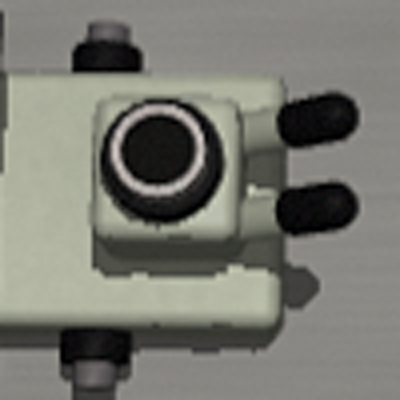

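View pics/c4.png

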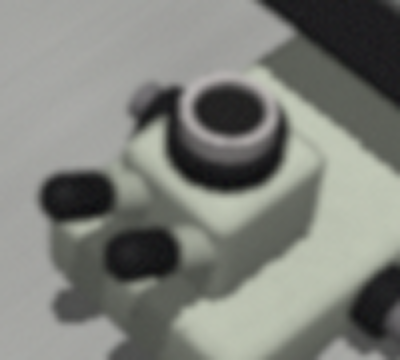

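```bash
python3 - <<'E'
import plant
from plant import *
from h import *
print([n for n in dir(plant) if not n.startswith('__')])
print(globals().get('nose_length'))
ct=calibration('top');cs=calibration('scene')
print('rim',tri(ct,(219.5,167.3),cs,(307.5,166.8)))
# mask tubes: bright ring
s=read_state();p=s['tool_pos'];Rt=R.from_rotvec(s['orientation']).as_matrix();print(Rt.round(3))
cw=calibration('wrist');print('cam in tool',Rt.T@(cw['xyz']-s['tool_pos']));print((Rt.T@R.from_rotvec(cw['attitude']).as_matrix()).round(3))
t=cv2.imread('pics/top0.png')
# ear direction: project
c=onz(ct,333.2,191.7,.017);print(c)
print(onz(ct,270+222/4,140+210/4,.039)-onz(ct,270+285/4,140+198/4,.039))
E
```

```text
['IKError', 'calibration', 'close_job', 'nose_length', 'read_camera', 'read_state']
0.017
rim (array([0.62287387, 0.0483538 , 0.19960323]), np.float64(0.004913621312509922))
[[ 0.275 -0.961 -0.   ]
 [-0.961 -0.275  0.001]
 [-0.001 -0.    -1.   ]]
cam in tool [-0.00133148 -0.07411219 -0.14940553]
[[ 1.    -0.     0.   ]
 [ 0.     0.963  0.269]
 [-0.    -0.269  0.963]]
[ 0.59064004 -0.27432148  0.017     ]
[-0.00839156  0.04662124  0.        ]
```

Call:
carry_out(steps=[{"xyz": [3.8, 2.7, 0], "rot": [0, 0, -1]}, {"xyz": [7.6, 5.4, 0], "rot": [0, 0, -2]}, {"xyz": [11.4, 8.1, 0], "rot": [0, 0, -3]}, {"xyz": [15.2, 10.8, 0], "rot": [0, 0, -4]}, {"xyz": [19, 13.5, 0], "rot": [0, 0, -5]}, {"xyz": [22.8, 16.2, 0], "rot": [0, 0, -5.7]}, {"xyz": [26.6, 18.9, 0], "rot": [0, 0, -5.7]}, {"xyz": [30.4, 21.6, 0], "rot": [0, 0, -5.7]}, {"xyz": [34.2, 24.3, 0], "rot": [0, 0, -5.7]}, {"xyz": [38, 27, -1], "rot": [0, 0, -5.7]}])

```text
t: 1.15
tool_pos: [0.5471, -0.3059, 0.227]
orientation: [-2.411, 2.013, -0.004]
force: [-0.1, -0.6, -0.4]
opening: 0.093
```

Call:
carry_out(steps=[{"xyz": [3, 2, -3], "rot": [0, 0, 0]}, {"xyz": [4.6, 3.2, -7], "rot": [0, 0, 0]}, {"xyz": [4.6, 3.2, -8], "rot": [0, 0, 0]}, {"xyz": [4.6, 3.2, -8], "rot": [0, 0, 0]}, {"xyz": [4.6, 3.2, -8], "rot": [0, 0, 0]}])

```text
t: 1.65
tool_pos: [0.5909, -0.2759, 0.1469]
orientation: [2.41, -2.014, 0.002]
force: [-0.0, -0.1, 0.7]
opening: 0.0929
```

```bash
python3 - <<'E'
from plant import *
from h import *
s=read_state();print(s['t'],s['tool_pos'],s['orientation'],s['force'],s['q'])
cw=calibration('wrist');im=read_camera('wrist')[:,:,::-1];cv2.imwrite('pics/w1.png',im)
print(proj(cw,[.5906,-.2743,.017]))
E
```

```text
1.65 [ 0.59090203 -0.27589663  0.1468773 ] [ 2.41047429e+00 -2.01448838e+00  1.53430356e-03] [-0.00578201 -0.10268973  0.74772818] [-5.15228028e-01  3.21810448e-01  1.43130780e+00 -3.46314312e-04
  1.38754368e+00  8.77128541e-01]
[252.04017575 189.02611186]
```

View pics/w1.png

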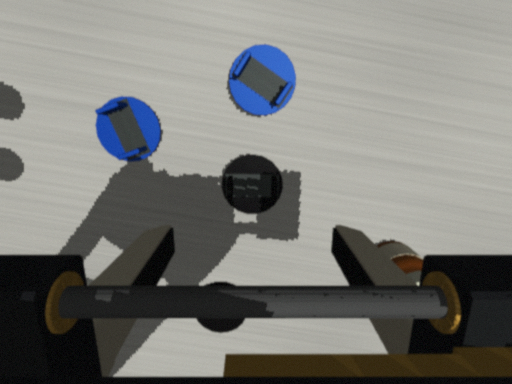

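```bash
python3 - <<'E'
from h import *
im=cv2.imread('pics/w1.png');c=im[140:225,205:300]
c=np.clip(255*(c/110.)**.6,0,255).astype('uint8')
cv2.imwrite('pics/w1c.png',cv2.resize(c,None,fx=7,fy=7,interpolation=cv2.INTER_CUBIC))
E
```

```text
(no output)
```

View pics/w1c.png

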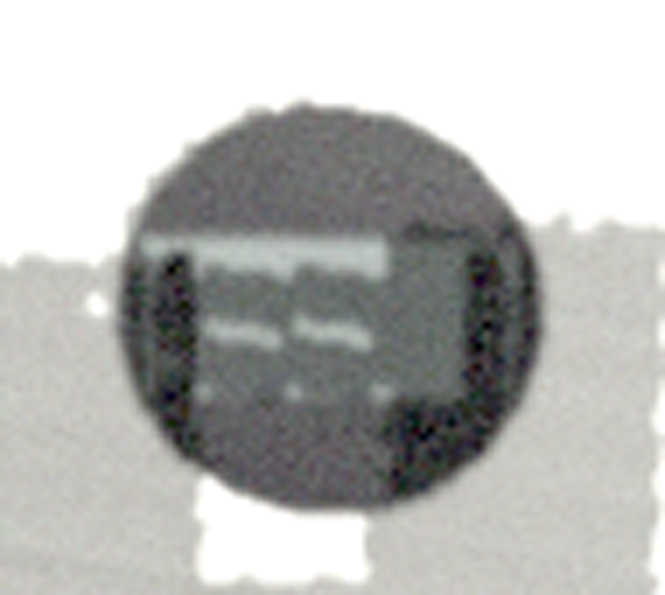

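```bash
python3 - <<'E'
from plant import *
from h import *
cw=calibration('wrist');ct=calibration('top');cs=calibration('scene')
print('wrist',onz(cw,252.1,183.8,.016))
def blob(f,c,x,y,r,th=75):
    im=cv2.imread(f);m=((im.max(2)<th)*255).astype('uint8')
    mm=np.zeros_like(m);cv2.circle(mm,(x,y),r,255,-1);m&=mm
    cs_,_=cv2.findContours(m,cv2.RETR_EXTERNAL,cv2.CHAIN_APPROX_NONE)
    k=max(cs_,key=cv2.contourArea);e=cv2.fitEllipse(k);return e
e=blob('pics/top0.png',ct,333,191,16);print(e,onz(ct,*e[0],.016))
e=blob('pics/scene0.png',cs,207,272,16);print(e,onz(cs,*e[0],.016))
e=blob('pics/w1.png',cw,252,184,34,48);print(e,onz(cw,*e[0],.016))
E
```

```text
wrist [ 0.59582636 -0.27414732  0.016     ]
((332.41302490234375, 191.4888458251953), (18.360319137573242, 19.638458251953125), 59.54109191894531) [ 0.5915182  -0.27217881  0.016     ]
((206.99386596679688, 271.98431396484375), (19.012990951538086, 20.456663131713867), 51.800655364990234) [ 0.59679808 -0.27342978  0.016     ]
((251.67230224609375, 184.11013793945312), (56.608055114746094, 60.43870544433594), 101.42949676513672) [ 0.59545715 -0.27380165  0.016     ]
```

Call:
carry_out(steps=[{"xyz": [0.4, 0.2, -3], "rot": [0, 0, 0]}, {"xyz": [0.4, 0.2, -6], "rot": [0, 0, 0]}, {"xyz": [0.4, 0.2, -9], "rot": [0, 0, 0]}, {"xyz": [0.4, 0.2, -10.5], "rot": [0, 0, 0]}, {"xyz": [0.4, 0.2, -11.1], "rot": [0, 0, 0]}, {"xyz": [0.4, 0.2, -11.1], "rot": [0, 0, 0]}, {"xyz": [0.4, 0.2, -11.1], "rot": [0, 0, 0]}])

```text
t: 2.4
tool_pos: [0.5963, -0.2738, 0.0369]
orientation: [-2.411, 2.014, -0.005]
force: [0.0, -0.5, 1.0]
opening: 0.0931
```

```bash
python3 - <<'E'
from plant import *
from h import *
s=read_state();print(s['t'],s['tool_pos'],s['force'])
cw=calibration('wrist');im=read_camera('wrist')[:,:,::-1];cv2.imwrite('pics/w2.png',np.clip(255*(im/160.)**.6,0,255).astype('uint8'))
E
```

```text
2.4 [ 0.59632861 -0.27377647  0.03686349] [ 0.02503561 -0.54795529  0.97813541]
```

View pics/w2.png

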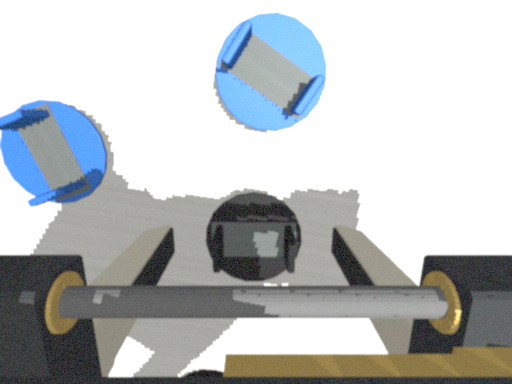

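```bash
python3 - <<'E'
from plant import *
from h import *
cw=calibration('wrist');print(onz(cw,253.7,236.5,.0155), proj(cw,np.array([[.5963,-.2738,.017],[.5963,-.2738,.039]])))
im=cv2.imread('pics/w2.png')[185:290,195:315];cv2.imwrite('pics/w2c.png',cv2.resize(im,None,fx=6,fy=6,interpolation=cv2.INTER_CUBIC))
E
```

```text
[ 0.59544681 -0.27338673  0.0155    ] [[254.64825073 236.32519568]
 [255.01457956 253.06385562]]
```

View pics/w2c.png

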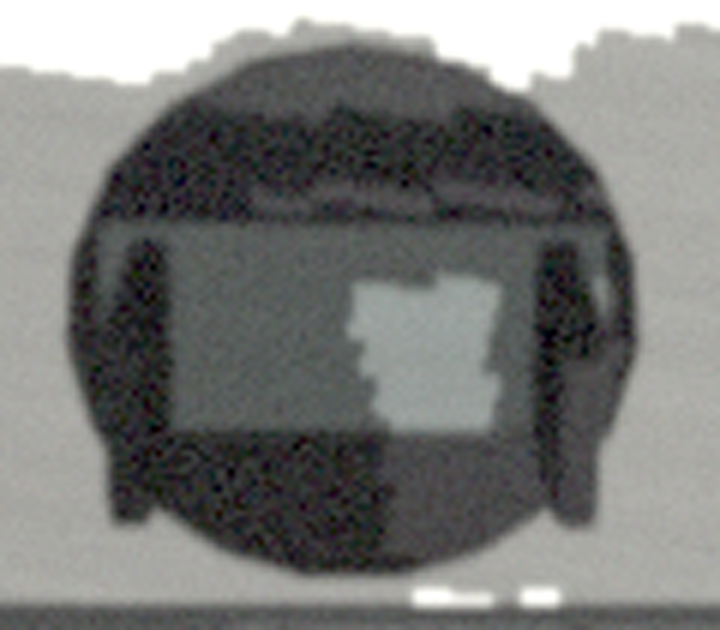

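Call:
carry_out(steps=[{"xyz": [0, 0, -0.05]}, {"xyz": [0, 0, -0.05]}, {"xyz": [0, 0, -0.05]}, {"xyz": [0, 0, -0.05]}, {"xyz": [0, 0, -0.05]}, {"xyz": [0, 0, -0.05]}, {"xyz": [0, 0, -0.05]}, {"xyz": [0, 0, -0.05]}], grip=0, force=22)

```text
validation failed for argument at $.st...
```

Call:
carry_out(steps=[{"xyz": [0, 0, -0.05], "rot": [0, 0, 0]}, {"xyz": [0, 0, -0.05], "rot": [0, 0, 0]}, {"xyz": [0, 0, -0.05], "rot": [0, 0, 0]}, {"xyz": [0, 0, -0.05], "rot": [0, 0, 0]}, {"xyz": [0, 0, -0.05], "rot": [0, 0, 0]}, {"xyz": [0, 0, -0.05], "rot": [0, 0, 0]}, {"xyz": [0, 0, -0.05], "rot": [0, 0, 0]}, {"xyz": [0, 0, -0.05], "rot": [0, 0, 0]}], grip=0, force=22)

```text
t: 3.25
tool_pos: [0.5954, -0.2729, 0.0345]
orientation: [-2.411, 2.013, -0.001]
force: [-1.9, 0.2, 12.4]
opening: 0.0343
```

Call:
carry_out(steps=[{"xyz": [0, 0, 0.2], "rot": [0, 0, 0]}, {"xyz": [0, 0, 0.5], "rot": [0, 0, 0]}, {"xyz": [0, 0, 1.5], "rot": [0, 0, 0]}, {"xyz": [0, 0, 3], "rot": [0, 0, 0]}, {"xyz": [0, 0, 5], "rot": [0, 0, 0]}, {"xyz": [0, 0, 8], "rot": [0, 0, 0]}, {"xyz": [0, 0, 11], "rot": [0, 0, 0]}, {"xyz": [0, 0, 12], "rot": [0, 0, 0]}, {"xyz": [0, 0, 12], "rot": [0, 0, 0]}])

```text
t: 4.15
tool_pos: [0.5967, -0.2737, 0.1575]
orientation: [-2.411, 2.013, -0.008]
force: [0.2, -0.7, -0.5]
opening: 0.0339
```

```bash
python3 - <<'E'
from plant import *
from h import *
for i in range(2):
    s=read_state();print(s['t'],s['tool_pos'],s['force'],s['opening'])
    im=read_camera(['wrist','scene'][i])[:,:,::-1];cv2.imwrite(f'pics/w3{i}.png',np.clip(255*(im/160.)**.6,0,255).astype('uint8'))
a=cv2.imread('pics/w30.png')[190:384,150:350];b=cv2.imread('pics/w31.png')[180:300,140:290]
cv2.imwrite('pics/w3.png',np.hstack([cv2.resize(a,(400,388)),cv2.resize(b,(400,388))]))
E
```

```text
4.15 [ 0.59667693 -0.27366229  0.15745919] [ 0.23825722 -0.68120125 -0.53793116] 0.033927268122733716
4.2 [ 0.59559379 -0.27304324  0.15496685] [ 0.39449723  1.54821011 -2.05262646] 0.033943323247125935
```

View pics/w3.png

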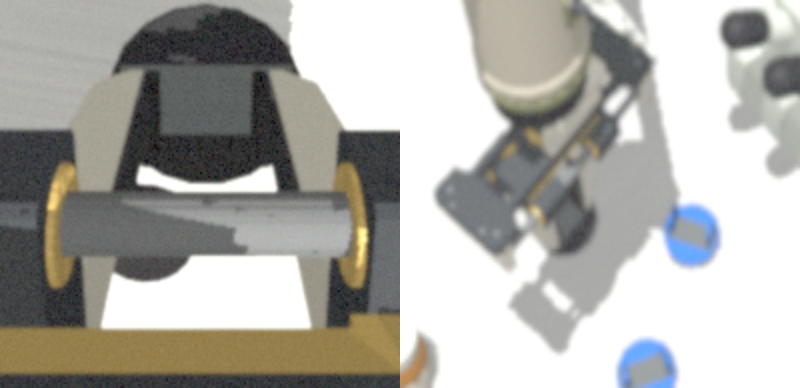

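Call:
carry_out(steps=[{"xyz": [0, 0, 4.5], "rot": [0, 0, 0]}, {"xyz": [0, 0, 9], "rot": [0, 0, 0]}, {"xyz": [-0.5, 3, 13], "rot": [0, 0, 0]}, {"xyz": [-1, 7, 14.5], "rot": [0, 0, 0]}, {"xyz": [-2, 11.5, 14.5], "rot": [0, 0, 0]}, {"xyz": [-2.5, 16, 14.5], "rot": [0, 0, 0]}, {"xyz": [-3, 20.5, 14.5], "rot": [0, 0, 0]}, {"xyz": [-4, 25, 14.5], "rot": [0, 0, 0]}, {"xyz": [-4.5, 29, 14.5], "rot": [0, 0, 0]}, {"xyz": [-4.5, 31.8, 14.5], "rot": [0, 0, 0]}])

```text
t: 5.25
tool_pos: [0.5485, 0.0478, 0.2968]
orientation: [2.411, -2.01, -0.005]
force: [1.1, 0.2, -0.4]
opening: 0.0339
```

Call:
carry_out(steps=[{"xyz": [0, 0, 0], "rot": [0, 0, 0]}, {"xyz": [0, 0, 0], "rot": [0, 0, 0]}, {"xyz": [0, 0, 0], "rot": [0, 0, 0]}])

```text
t: 5.55
tool_pos: [0.5498, 0.0443, 0.2978]
orientation: [2.409, -2.013, -0.002]
force: [1.3, 0.6, -1.1]
opening: 0.0345
```

```bash
python3 - <<'E'
from plant import *
from h import *
import json
c=calibration('wrist');s=read_state();print(s['t'],s['tool_pos'],s['force'],s['opening'])
im=read_camera('wrist')[:,:,::-1];cv2.imwrite('pics/w4.png',im)
json.dump({k:np.array(v).tolist() for k,v in c.items()},open('cw4.json','w'))
E
```

```text
5.55 [0.54984393 0.04425753 0.2977936 ] [ 1.27063181  0.55757017 -1.10778209] 0.034546336937157
```

View pics/w4.png

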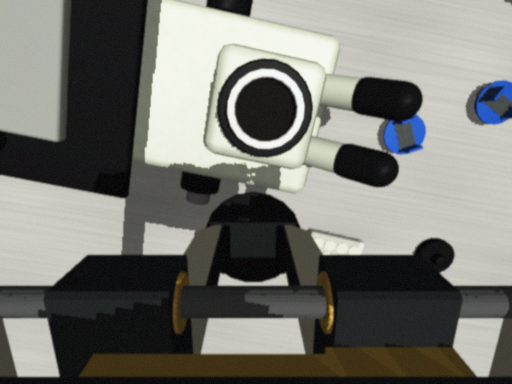

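```bash
cat > m.py <<'E'
from h import *
import json
def ring(im,x,y,r,lo=120):
    g=im.min(2);out=[]
    m=((g>lo)*255).astype('uint8');mm=np.zeros_like(m);cv2.circle(mm,(x,y),r,255,-1);m&=mm
    cs,_=cv2.findContours(m,cv2.RETR_CCOMP,cv2.CHAIN_APPROX_NONE)
    for k in sorted(cs,key=lambda k:-cv2.contourArea(k))[:2]:
        out.append((cv2.fitEllipse(k),cv2.contourArea(k)))
    return out
E
python3 - <<'E'
from plant import *
from m import *
c=json.load(open('cw4.json'));c={k:np.array(v) for k,v in c.items()};ct=calibration('top');cs=calibration('scene')
w=ring(cv2.imread('pics/w4.png'),264,107,44)
for e,a in w:
    print(e,a)
    for z in (.2,.21,.22):
        ctr=onz(c,*e[0],z); d=e[1][1]/(192/np.tan(np.radians(c['fov_y'])/2))*((R.from_rotvec(c['attitude']).inv().apply(ctr-c['xyz']))[2]);print(z,ctr,d)
t=ring(cv2.imread('pics/top0.png'),219,167,14,120);print(t)
sc=ring(cv2.imread('pics/scene0.png'),307,168,18,120);print(sc)
for e,_ in t: print(tri(c,w[0][0][0],ct,e[0]), onz(ct,*e[0],.205))
for e,_ in sc: print(tri(c,w[0][0][0],cs,e[0]),onz(cs,*e[0],.205))
# collar
im=cv2.imread('pics/w4.png');m=((im.max(2)<70)*255).astype('uint8');mm=np.zeros_like(m);cv2.circle(mm,(264,107),52,255,-1);m&=mm
k=max(cv2.findContours(m,cv2.RETR_EXTERNAL,cv2.CHAIN_APPROX_NONE)[0],key=cv2.contourArea);e=cv2.fitEllipse(k);ctr=onz(c,*e[0],.185)
print('collar',e,ctr,e[1][1]/(192/np.tan(np.radians(c['fov_y'])/2))*((R.from_rotvec(c['attitude']).inv().apply(ctr-c['xyz']))[2]))
E
```

```text
((265.4269104003906, 108.31410217285156), (76.98420715332031, 80.01033782958984), 8.19177532196045) 4836.5
0.2 [0.62353667 0.04863711 0.2       ] 0.0623127359416932
0.21 [0.62350507 0.04904489 0.21      ] 0.059790673615574684
0.22 [0.62347346 0.04945266 0.22      ] 0.05726861128945615
((265.3993225097656, 108.67454528808594), (62.704078674316406, 64.88664245605469), 7.86746883392334) 3192.5
0.2 [0.62326707 0.04860722 0.2       ] 0.05054982929923729
0.21 [0.62324638 0.04901621 0.21      ] 0.04850386199992592
0.22 [0.62322569 0.0494252  0.22      ] 0.04645789470061454
[(((219.1643524169922, 166.97552490234375), (22.060808181762695, 22.599590301513672), 44.29710388183594), 390.0), (((219.04986572265625, 166.9208984375), (19.233367919921875, 20.302509307861328), 86.57615661621094), 305.0)]
[(((308.2969665527344, 164.2318115234375), (24.57987403869629, 33.36231231689453), 124.41107177734375), 562.0), (((306.9872741699219, 167.1636962890625), (14.605050086975098, 19.833253860473633), 93.63150787353516), 225.0)]
(array([0.62370331, 0.04813055, 0.1936718 ]), np.float64(0.0005767116817425741)) [0.62076389 0.0465413  0.205     ]
(array([0.62365519, 0.04824394, 0.19456402]), np.float64(0.0003981548374589525)) [0.62091124 0.04683366 0.205     ]
(array([0.62451644, 0.049858  , 0.21098958]), np.float64(0.002549955388904431)) [0.6222744  0.05469344 0.205     ]
(array([0.62370757, 0.04875274, 0.19964519]), np.float64(0.00042769332638814854)) [0.62677571 0.04529077 0.205     ]
collar ((264.2027282714844, 107.61563110351562), (93.08833312988281, 96.25859832763672), 15.8870210647583) [0.62395057 0.04912491 0.185     ] 0.07947089750924838
```

Call:
carry_out(steps=[{"xyz": [3, 0.2, 0], "rot": [0, 0, 0]}, {"xyz": [6, 0.4, 0], "rot": [0, 0, 0]}, {"xyz": [7.4, 0.4, 0], "rot": [0, 0, 0]}, {"xyz": [7.4, 0.4, -1.5], "rot": [0, 0, 0]}, {"xyz": [7.4, 0.4, -3], "rot": [0, 0, 0]}, {"xyz": [7.4, 0.4, -3.5], "rot": [0, 0, 0]}, {"xyz": [7.4, 0.4, -3.5], "rot": [0, 0, 0]}, {"xyz": [7.4, 0.4, -3.5], "rot": [0, 0, 0]}])

```text
t: 6.4
tool_pos: [0.6237, 0.0491, 0.2643]
orientation: [2.411, -2.014, -0.0]
force: [-0.2, -0.1, -0.5]
opening: 0.0345
```

```bash
cat > snap.py <<'E'
from plant import *
from h import *
import sys,json
k=sys.argv[1];pos=[]
for n in sys.argv[2:]:
    c=calibration(n);s=read_state();pos.append(s['tool_pos']);im=read_camera(n)[:,:,::-1]
    cv2.imwrite(f'pics/{k}_{n}.png',im);json.dump({a:np.array(v).tolist() for a,v in c.items()},open(f'{k}_{n}.json','w'))
    print(s['t'],s['tool_pos'],s['force'],s['opening'])
E
python3 snap.py a wrist scene top; python3 - <<'E'
from h import *
f=lambda i:np.clip(255*(i/160.)**.6,0,255).astype('uint8')
a=f(cv2.imread('pics/a_wrist.png')[150:310,160:360]);b=f(cv2.imread('pics/a_scene.png')[110:230,240:390]);
cv2.imwrite('pics/a1.png',np.hstack([cv2.resize(a,(400,320)),cv2.resize(b,(400,320))]))
E
```

```text
6.4 [0.62366991 0.04908984 0.26429547] [-0.24749357 -0.0607159  -0.53059468] 0.03452330387860143
6.45 [0.62402973 0.04917598 0.26490197] [-0.32292769  0.00299391 -0.85499059] 0.0342609550113361
6.5 [0.62427676 0.04919247 0.26521308] [-0.14952116 -0.00363001 -0.03736724] 0.03397537470270588
```

View pics/a1.png

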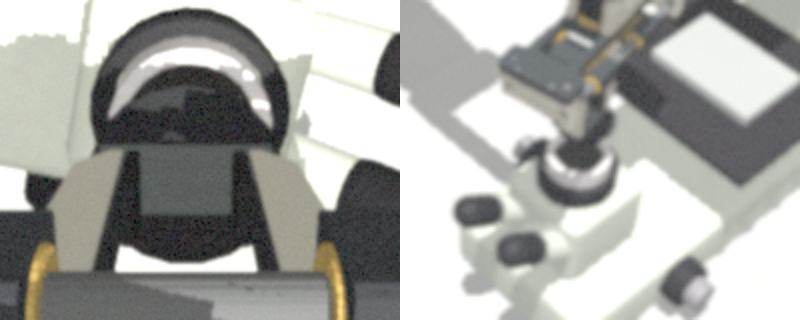

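Call:
carry_out(steps=[{"xyz": [0, 0, -0.5], "rot": [0, 0, 0]}, {"xyz": [0, 0, -1.0], "rot": [0, 0, 0]}, {"xyz": [0, 0, -1.5], "rot": [0, 0, 0]}, {"xyz": [0, 0, -1.5], "rot": [0, 0, 0]}, {"xyz": [0, 0, -1.5], "rot": [0, 0, 0]}])

```text
t: 7.05
tool_pos: [0.624, 0.0492, 0.2487]
orientation: [2.411, -2.013, -0.001]
force: [0.2, 0.7, 0.2]
opening: 0.0339
```

```bash
python3 snap.py b wrist scene; python3 - <<'E'
from h import *
f=lambda i:np.clip(255*(i/160.)**.6,0,255).astype('uint8')
a=f(cv2.imread('pics/b_wrist.png')[150:310,160:360]);b=f(cv2.imread('pics/b_scene.png')[130:210,260:360]);
cv2.imwrite('pics/b1.png',np.hstack([cv2.resize(a,(400,320)),cv2.resize(b,(400,320))]))
E
```

```text
7.05 [0.62395118 0.04916612 0.24869786] [0.20556795 0.68267732 0.2413572 ] 0.033883582278102384
7.1 [0.62412739 0.04916268 0.24906119] [ 0.20197288  0.57026072 -1.01220988] 0.034100281610471864
```

View pics/b1.png

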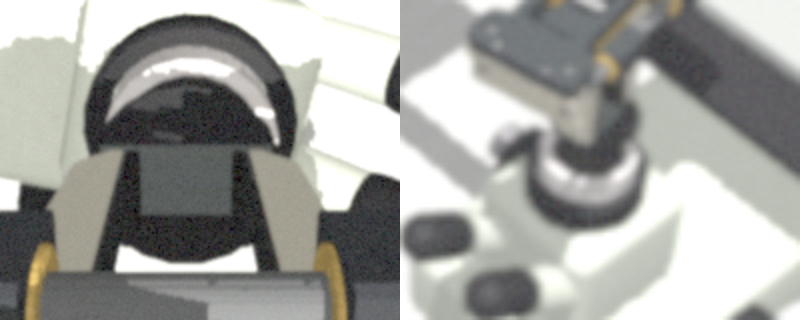

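Call:
carry_out(steps=[{"xyz": [0, 0, -0.3], "rot": [0, 0, 0]}, {"xyz": [0, 0, -0.5], "rot": [0, 0, 0]}, {"xyz": [0, 0, -0.5], "rot": [0, 0, 0]}])

```text
t: 7.45
tool_pos: [0.6239, 0.0492, 0.2436]
orientation: [2.411, -2.013, -0.001]
force: [-0.4, 0.9, -1.4]
opening: 0.0339
```

Call:
carry_out(steps=[{"xyz": [0, 0, -0.1], "rot": [0, 0, 0]}, {"xyz": [0, 0, -0.2], "rot": [0, 0, 0]}, {"xyz": [0, 0, -0.2], "rot": [0, 0, 0]}])

```text
t: 7.75
tool_pos: [0.6241, 0.0492, 0.2419]
orientation: [2.411, -2.014, -0.0]
force: [-0.2, -0.5, -0.2]
opening: 0.0341
```

Call:
carry_out(steps=[{"xyz": [0, 0, -0.1], "rot": [0, 0, 0]}, {"xyz": [0, 0, -0.2], "rot": [0, 0, 0]}, {"xyz": [0, 0, -0.2], "rot": [0, 0, 0]}])

```text
t: 8.05
tool_pos: [0.624, 0.0492, 0.2399]
orientation: [2.411, -2.014, -0.0]
force: [0.4, 0.7, -0.7]
opening: 0.0342
```

Call:
carry_out(steps=[{"xyz": [0, 0, -0.1], "rot": [0, 0, 0]}, {"xyz": [0, 0, -0.2], "rot": [0, 0, 0]}, {"xyz": [0, 0, -0.2], "rot": [0, 0, 0]}])

```text
t: 8.35
tool_pos: [0.6241, 0.0492, 0.2379]
orientation: [2.411, -2.013, -0.0]
force: [0.3, -0.1, -1.2]
opening: 0.0339
```

Call:
carry_out(steps=[{"xyz": [0, 0, -0.1], "rot": [0, 0, 0]}, {"xyz": [0, 0, -0.2], "rot": [0, 0, 0]}, {"xyz": [0, 0, -0.2], "rot": [0, 0, 0]}])

```text
t: 8.65
tool_pos: [0.6241, 0.0492, 0.2359]
orientation: [2.411, -2.014, -0.0]
force: [-0.2, 0.4, -1.2]
opening: 0.034
```

Call:
carry_out(steps=[{"xyz": [0, 0, -0.1], "rot": [0, 0, 0]}, {"xyz": [0, 0, -0.1], "rot": [0, 0, 0]}, {"xyz": [0, 0, -0.1], "rot": [0, 0, 0]}])

```text
t: 8.95
tool_pos: [0.6241, 0.0491, 0.2351]
orientation: [2.411, -2.014, -0.0]
force: [0.6, -0.2, -1.1]
opening: 0.0341
```

Call:
carry_out(steps=[{"xyz": [0, 0, -0.1], "rot": [0, 0, 0]}, {"xyz": [0, 0, -0.2], "rot": [0, 0, 0]}, {"xyz": [0, 0, -0.2], "rot": [0, 0, 0]}])

```text
t: 9.25
tool_pos: [0.624, 0.0492, 0.2329]
orientation: [2.411, -2.013, -0.0]
force: [-0.6, -0.2, -1.0]
opening: 0.0342
```

Call:
carry_out(steps=[{"xyz": [0, 0, -0.1], "rot": [0, 0, 0]}, {"xyz": [0, 0, -0.1], "rot": [0, 0, 0]}, {"xyz": [0, 0, -0.1], "rot": [0, 0, 0]}])

```text
t: 9.55
tool_pos: [0.6241, 0.0492, 0.2321]
orientation: [2.411, -2.014, -0.0]
force: [0.1, 0.6, -1.3]
opening: 0.034
```

Call:
carry_out(steps=[{"xyz": [0, 0, -0.1], "rot": [0, 0, 0]}, {"xyz": [0, 0, -0.1], "rot": [0, 0, 0]}, {"xyz": [0, 0, -0.1], "rot": [0, 0, 0]}])

```text
t: 9.85
tool_pos: [0.6242, 0.049, 0.2313]
orientation: [2.411, -2.014, 0.0]
force: [-0.7, -1.0, 0.1]
opening: 0.0342
```

```bash
python3 snap.py d wrist scene; python3 - <<'E'
from h import *
f=lambda i:np.clip(255*(i/160.)**.6,0,255).astype('uint8')
a=f(cv2.imread('pics/d_wrist.png')[150:310,160:360]);b=f(cv2.imread('pics/d_scene.png')[130:210,260:360]);
cv2.imwrite('pics/d1.png',np.hstack([cv2.resize(a,(400,320)),cv2.resize(b,(400,320))]))
E
```

```text
9.85 [0.62416858 0.04903395 0.23125056] [-0.66888176 -0.99819765  0.06109405] 0.034229367166752594
9.9 [0.6241995  0.04902028 0.23130225] [-0.6962929  -0.97139149 -0.48745632] 0.03424695713773707
```

View pics/d1.png

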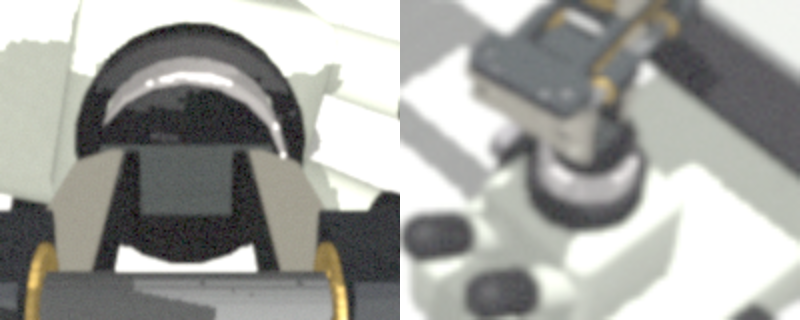

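```bash
python3 - <<'E'
from h import *
import json
f=lambda i:np.clip(255*(i/130.)**.5,0,255).astype('uint8')
a=f(cv2.imread('pics/d_wrist.png')[155:240,190:315]);cv2.imwrite('pics/d2.png',cv2.resize(a,None,fx=6,fy=6,interpolation=cv2.INTER_CUBIC))
c={k:np.array(v) for k,v in json.load(open('d_wrist.json')).items()}
th=np.linspace(0,2*np.pi,9)[:-1]
for x,y,z,r in((.6240,.0490,.212,.029),(.6236,.0488,.2045,.0305),(.6236,.0488,.185,.04)):
    p=np.c_[x+r*np.cos(th),y+r*np.sin(th),z+0*th];q=proj(c,p);print((6*(q-[190,155])).round(0).tolist())
E
```

```text
[[443.0, 213.0], [216.0, 261.0], [99.0, 442.0], [154.0, 641.0], [338.0, 745.0], [548.0, 705.0], [673.0, 538.0], [634.0, 333.0]]
[[444.0, 184.0], [215.0, 232.0], [96.0, 416.0], [152.0, 617.0], [338.0, 723.0], [550.0, 682.0], [676.0, 513.0], [637.0, 305.0]]
[[454.0, 55.0], [179.0, 114.0], [38.0, 338.0], [106.0, 580.0], [327.0, 707.0], [579.0, 658.0], [730.0, 456.0], [686.0, 204.0]]
```

View pics/d2.png

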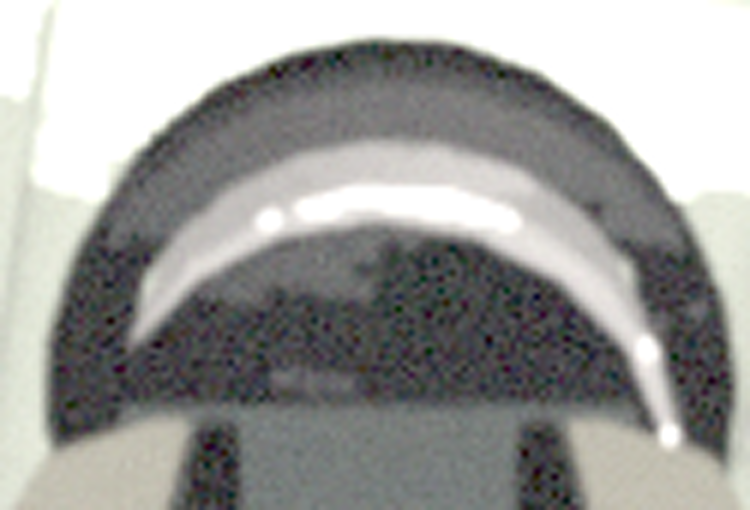

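```bash
python3 - <<'E'
from h import *
import json
a=cv2.imread('pics/w30.png')[185:290,190:315];a1=cv2.resize(a,None,fx=3,fy=3,interpolation=cv2.INTER_CUBIC)
f=lambda i:np.clip(255*(i/160.)**.6,0,255).astype('uint8')
b=cv2.resize(f(cv2.imread('pics/w4.png')[185:290,190:315]),None,fx=3,fy=3,interpolation=cv2.INTER_CUBIC)
cv2.imwrite('pics/e.png',np.hstack([a1,b]))
for n in ('cw4','d_wrist'):
    c={k:np.array(v) for k,v in json.load(open(n+'.json')).items()}
    x,y,z=dict(cw4=(.5500,.0450,.2985),d_wrist=(.6241,.0490,.2313))[n]
    th=np.linspace(0,2*np.pi,361)
    for dz in (.0355-.017,.0355-.014):
        q=3*(proj(c,np.c_[x+.029*np.cos(th),y+.029*np.sin(th),z-dz+0*th])-[190,185]);print(n,dz,q.min(0).round(1),q.max(0).round(1))
E
```

```text
cw4 0.018499999999999996 [43.4 13.9] [337.7 286. ]
cw4 0.0215 [45.6  9.8] [335.4 278.2]
d_wrist 0.018499999999999996 [47.5 15. ] [340.7 286.2]
d_wrist 0.0215 [49.7 11. ] [338.3 278.5]
```

View pics/e.png

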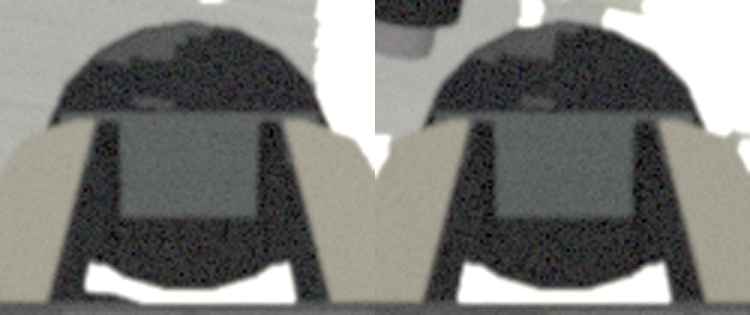

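Call:
carry_out(steps=[{"xyz": [0.06, -0.05, 0], "rot": [0, 0, 0]}, {"xyz": [0.12, -0.1, 0], "rot": [0, 0, 0]}, {"xyz": [0.12, -0.1, -0.05], "rot": [0, 0, 0]}, {"xyz": [0.12, -0.1, -0.1], "rot": [0, 0, 0]}, {"xyz": [0.12, -0.1, -0.1], "rot": [0, 0, 0]}])

```text
t: 10.45
tool_pos: [0.625, 0.0479, 0.2298]
orientation: [2.411, -2.013, -0.001]
force: [-1.7, -2.4, 0.0]
opening: 0.0343
```

Call:
carry_out(steps=[{"xyz": [0, 0, -0.1], "rot": [0, 0, 0]}, {"xyz": [0, 0, -0.1], "rot": [0, 0, 0]}, {"xyz": [0, 0, -0.1], "rot": [0, 0, 0]}])

```text
t: 10.75
tool_pos: [0.6251, 0.048, 0.2289]
orientation: [2.411, -2.013, -0.001]
force: [-4.5, -1.4, 0.6]
opening: 0.0342
```

Call:
carry_out(steps=[{"xyz": [0, 0, -0.1], "rot": [0, 0, 0]}, {"xyz": [0, 0, -0.1], "rot": [0, 0, 0]}, {"xyz": [0, 0, -0.1], "rot": [0, 0, 0]}])

```text
t: 11.05
tool_pos: [0.6251, 0.0479, 0.228]
orientation: [2.411, -2.013, -0.0]
force: [-4.7, -2.6, 1.0]
opening: 0.0344
```

Call:
carry_out(steps=[{"xyz": [-0.06, -0.03, 0], "rot": [0, 0, 0]}, {"xyz": [-0.1, -0.05, 0], "rot": [0, 0, 0]}, {"xyz": [-0.1, -0.05, 0], "rot": [0, 0, 0]}, {"xyz": [-0.1, -0.05, 0], "rot": [0, 0, 0]}])

```text
t: 11.45
tool_pos: [0.6246, 0.0479, 0.2282]
orientation: [-2.411, 2.013, -0.0]
force: [-0.2, 0.3, -0.7]
opening: 0.034
```

Call:
carry_out(steps=[{"xyz": [0, 0, -0.05], "rot": [0, 0, 0]}, {"xyz": [0, 0, -0.1], "rot": [0, 0, 0]}, {"xyz": [0, 0, -0.1], "rot": [0, 0, 0]}])

```text
t: 11.75
tool_pos: [0.6244, 0.0478, 0.2271]
orientation: [-2.411, 2.013, -0.0]
force: [0.3, 0.3, -1.2]
opening: 0.0338
```

Call:
carry_out(steps=[{"xyz": [0, 0, -0.05], "rot": [0, 0, 0]}, {"xyz": [0, 0, -0.1], "rot": [0, 0, 0]}, {"xyz": [0, 0, -0.1], "rot": [0, 0, 0]}])

```text
t: 12.05
tool_pos: [0.6244, 0.0477, 0.2262]
orientation: [-2.411, 2.013, -0.0]
force: [0.1, 0.8, -0.5]
opening: 0.0343
```

Call:
carry_out(steps=[{"xyz": [0, 0, -0.05], "rot": [0, 0, 0]}, {"xyz": [0, 0, -0.1], "rot": [0, 0, 0]}, {"xyz": [0, 0, -0.1], "rot": [0, 0, 0]}])

```text
t: 12.35
tool_pos: [0.6244, 0.0477, 0.2253]
orientation: [-2.411, 2.013, -0.0]
force: [-0.5, -0.7, 1.1]
opening: 0.0346
```

Call:
carry_out(steps=[{"xyz": [0, 0, -0.1], "rot": [0, 0, 0]}, {"xyz": [0, 0, -0.2], "rot": [0, 0, 0]}, {"xyz": [0, 0, -0.2], "rot": [0, 0, 0]}])

```text
t: 12.65
tool_pos: [0.6244, 0.0477, 0.2232]
orientation: [-2.411, 2.013, -0.0]
force: [-0.2, 0.4, 2.0]
opening: 0.0347
```

Call:
carry_out(steps=[{"xyz": [0, 0, -0.05], "rot": [0, 0, 0]}, {"xyz": [0, 0, -0.1], "rot": [0, 0, 0]}, {"xyz": [0, 0, -0.1], "rot": [0, 0, 0]}])

```text
t: 12.95
tool_pos: [0.6244, 0.0477, 0.2222]
orientation: [-2.411, 2.013, -0.0]
force: [0.6, 0.2, 2.1]
opening: 0.0342
```

Call:
carry_out(steps=[{"xyz": [0, 0, -0.05], "rot": [0, 0, 0]}, {"xyz": [0, 0, -0.05], "rot": [0, 0, 0]}, {"xyz": [0, 0, -0.05], "rot": [0, 0, 0]}])

```text
t: 13.25
tool_pos: [0.6244, 0.0477, 0.2217]
orientation: [-2.411, 2.014, -0.0]
force: [-0.2, -0.0, 2.6]
opening: 0.034
```

Call:
carry_out(steps=[{"xyz": [0, 0, -0.05], "rot": [0, 0, 0]}, {"xyz": [0, 0, -0.05], "rot": [0, 0, 0]}, {"xyz": [0, 0, -0.05], "rot": [0, 0, 0]}])

```text
t: 13.55
tool_pos: [0.6244, 0.0477, 0.2212]
orientation: [-2.411, 2.013, -0.0]
force: [1.2, 0.6, 2.2]
opening: 0.0342
```

Call:
carry_out(steps=[{"xyz": [0, 0, -0.04], "rot": [0, 0, 0]}, {"xyz": [0, 0, -0.04], "rot": [0, 0, 0]}, {"xyz": [0, 0, -0.04], "rot": [0, 0, 0]}])

```text
t: 13.85
tool_pos: [0.6244, 0.0477, 0.2211]
orientation: [-2.411, 2.013, -0.0]
force: [-0.8, 0.0, 5.8]
opening: 0.0342
```

Call:
carry_out(steps=[{"xyz": [0, 0, -0.03], "rot": [0, 0, 0]}, {"xyz": [0, 0, -0.03], "rot": [0, 0, 0]}, {"xyz": [0, 0, -0.03], "rot": [0, 0, 0]}])

```text
t: 14.15
tool_pos: [0.6245, 0.0477, 0.2211]
orientation: [-2.411, 2.013, -0.001]
force: [-1.2, -0.2, 6.9]
opening: 0.0338
```

```bash
python3 snap.py f wrist scene; python3 - <<'E'
from h import *
f=lambda i:np.clip(255*(i/160.)**.6,0,255).astype('uint8')
a=f(cv2.imread('pics/f_wrist.png')[150:310,160:360]);b=f(cv2.imread('pics/f_scene.png')[130:210,260:360]);
cv2.imwrite('pics/f1.png',np.hstack([cv2.resize(a,(400,320)),cv2.resize(b,(400,320))]))
E
```

```text
14.15 [0.62445342 0.04771932 0.22108992] [-1.21527777 -0.1557387   6.89344256] 0.0338212708488379
14.2 [0.6244522  0.04769369 0.22110706] [-1.59682998 -0.20242832  6.8104576 ] 0.03393773140977589
```

View pics/f1.png

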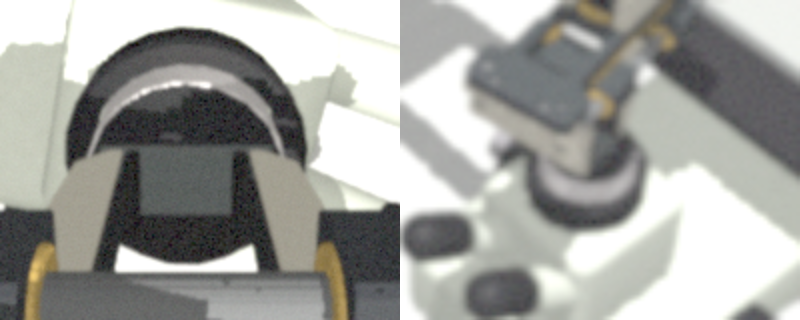

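Call:
carry_out(steps=[{"xyz": [0, 0, -0.04], "rot": [0, 0, 0]}, {"xyz": [0, 0, -0.06], "rot": [0, 0, 0]}, {"xyz": [0, 0, -0.06], "rot": [0, 0, 0]}])

```text
t: 14.55
tool_pos: [0.6245, 0.0477, 0.221]
orientation: [-2.411, 2.013, -0.001]
force: [-2.9, 0.5, 9.6]
opening: 0.0341
```

Now open slightly while holding down.

Call:
carry_out(steps=[{"xyz": [0, 0, 0], "rot": [0, 0, 0]}, {"xyz": [0, 0, 0], "rot": [0, 0, 0]}, {"xyz": [0, 0, 0], "rot": [0, 0, 0]}, {"xyz": [0, 0, 0], "rot": [0, 0, 0]}, {"xyz": [0, 0, 0], "rot": [0, 0, 0]}], grip=0.52)

```text
t: 15.05
tool_pos: [0.6249, 0.0469, 0.2209]
orientation: [-2.411, 2.014, -0.003]
force: [-0.8, -2.6, 6.8]
opening: 0.0485
```

```bash
python3 snap.py g wrist; python3 - <<'E'
from h import *
f=lambda i:np.clip(255*(i/160.)**.6,0,255).astype('uint8')
a=f(cv2.imread('pics/g_wrist.png')[150:310,160:360])
cv2.imwrite('pics/g1.png',cv2.resize(a,(700,560)))
E
```

```text
15.05 [0.62494562 0.04687646 0.22091349] [-0.84770539 -2.59199545  6.77735786] 0.048541405204951246
```

View pics/g1.png

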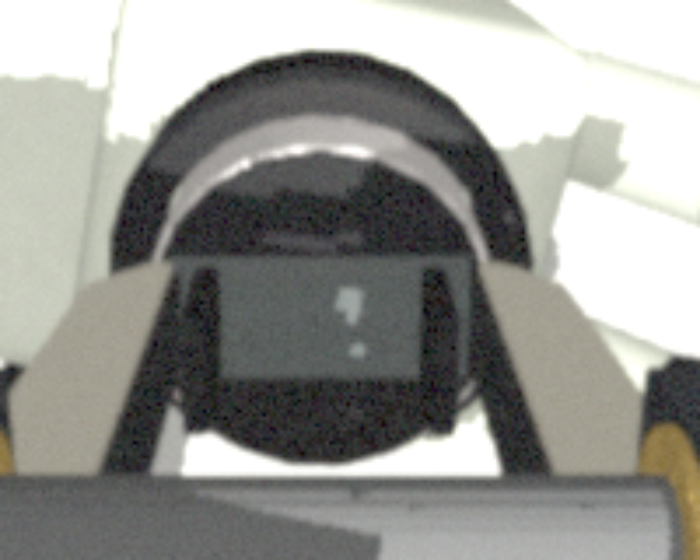

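Call:
carry_out(steps=[{"xyz": [0, 0, 0], "rot": [0, 0, 0]}, {"xyz": [0, 0, 0.05], "rot": [0, 0, 0]}, {"xyz": [0, 0, 0.1], "rot": [0, 0, 0]}, {"xyz": [0, 0, 0.2], "rot": [0, 0, 0]}, {"xyz": [0, 0, 0.3], "rot": [0, 0, 0]}, {"xyz": [0, 0, 0.6], "rot": [0, 0, 0]}, {"xyz": [0, 0, 1.5], "rot": [0, 0, 0]}, {"xyz": [0, 0, 3.5], "rot": [0, 0, 0]}, {"xyz": [-1, 0, 6], "rot": [0, 0, 0]}, {"xyz": [-4, 0, 8], "rot": [0, 0, 0]}], grip=0.58)

```text
t: 16.1
tool_pos: [0.5851, 0.0476, 0.3013]
orientation: [-2.411, 2.013, -0.001]
force: [0.2, 0.2, -0.3]
opening: 0.0538
```

Call:
carry_out(steps=[{"xyz": [-3, 0, 0], "rot": [0, 0, 0]}, {"xyz": [-4, 0, 0], "rot": [0, 0, 0]}, {"xyz": [-4, 0, 0], "rot": [0, 0, 0]}, {"xyz": [-4, 0, 0], "rot": [0, 0, 0]}])

```text
t: 16.5
tool_pos: [0.5448, 0.0477, 0.2997]
orientation: [-2.411, 2.014, -0.0]
force: [-0.4, 0.9, -0.1]
opening: 0.0541
```

```bash
python3 snap.py k wrist scene; python3 - <<'E'
from h import *
f=lambda i:np.clip(255*(i/160.)**.6,0,255).astype('uint8')
a=f(cv2.imread('pics/k_wrist.png')[40:190,190:350]);b=f(cv2.imread('pics/k_scene.png')[130:220,255:355]);
cv2.imwrite('pics/k1.png',np.hstack([cv2.resize(a,(400,375)),cv2.resize(b,(400,375))]))
E
```

```text
16.5 [0.54477888 0.04766214 0.29966   ] [-0.37888148  0.8568429  -0.10594182] 0.054094864817191904
16.55 [0.5448824  0.04763534 0.29937932] [0.19871305 0.9363774  0.7174914 ] 0.05394740095728404
```

View pics/k1.png

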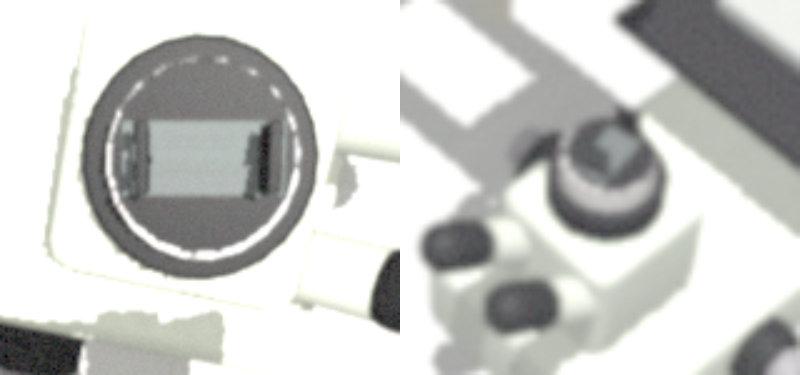

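View pics/k_wrist.png

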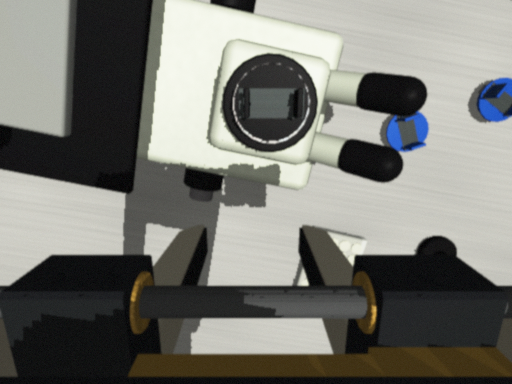

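```bash
python3 - <<'E'
from h import *
import json
c={k:np.array(v) for k,v in json.load(open('k_wrist.json')).items()};im=cv2.imread('pics/k_wrist.png')
m=((im.min(2)>80)*255).astype('uint8');mm=np.zeros_like(m);cv2.circle(mm,(270,102),43,255,-1);m&=mm
y,x=np.nonzero(m);e=cv2.fitEllipse(np.c_[x,y].astype('float32'));print('ring px',e)
o=cv2.morphologyEx(m,cv2.MORPH_CLOSE,np.ones((5,5)))
k=cv2.findContours(o,cv2.RETR_CCOMP,cv2.CHAIN_APPROX_NONE)[0]
for q in sorted(k,key=lambda q:-cv2.contourArea(q))[:2]:print(cv2.fitEllipse(q))
th=np.linspace(0,2*np.pi,361)
for n,r,z in(('rim',.0305,.2),('flange bottom latched',.029,.2015),('flange top latched',.029,.2045),('flange top standing',.029,.210)):
    p=proj(c,np.c_[.6236+r*np.cos(th),.0484+r*np.sin(th),z+0*th]);print(n,cv2.fitEllipse(p.astype('float32')))
g=im[60:145,225:315];cv2.imwrite('pics/k2.png',cv2.resize(np.clip(255*(g/110.)**.6,0,255).astype('uint8'),None,fx=6,fy=6,interpolation=cv2.INTER_CUBIC))
a=cv2.imread('pics/scene0.png');b=cv2.imread('pics/k_scene.png')
d=cv2.absdiff(a,b).max(2)
for n,(u,v) in dict(plain=(178,236),jar=(139,290),plate=(212,190)).items(): print(n,d[v-20:v+20,u-20:u+20].mean())
E
```

```text
ring px ((271.2076721191406, 111.79761505126953), (60.435176849365234, 71.6336441040039), 82.1471939086914)
((269.7506103515625, 102.33768463134766), (32.38462448120117, 46.639129638671875), 83.40601348876953)
((271.0097961425781, 103.4453125), (75.03108978271484, 77.45586395263672), 28.372726440429688)
rim ((271.2168273925781, 101.34423065185547), (77.98704528808594, 81.59229278564453), 10.60217571258545)
flange bottom latched ((271.3287353515625, 101.43285369873047), (74.59766387939453, 78.04712677001953), 10.666718482971191)
flange top latched ((271.5607604980469, 101.3396987915039), (75.5149917602539, 79.01731872558594), 10.77223014831543)
flange top standing ((272.00140380859375, 101.16172790527344), (77.2566909790039, 80.8602294921875), 10.970840454101562)
plain 5.566875
jar 5.76125
plate 6.46375
```

View pics/k2.png

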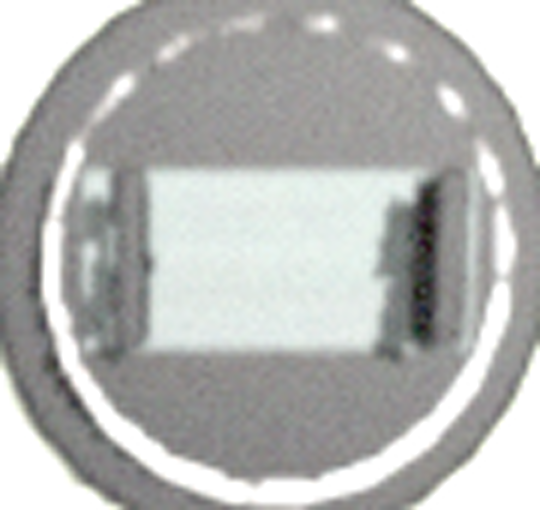

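View pics/k_scene.png

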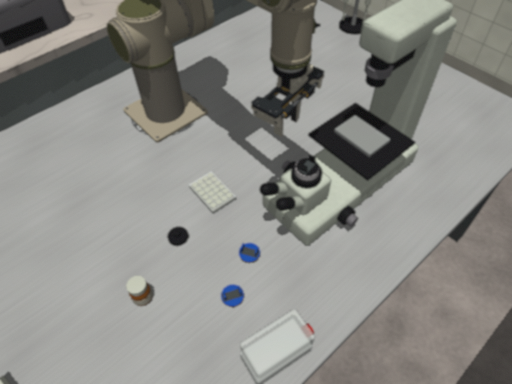

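```bash
python3 -c "
from plant import *
print(close_job(), read_state()['t'])"
```

```text
the job is handed in; nothing more can be done
the job is handed in; nothing more can be done
```

The sprung dust cap is in the tube and, by every check I could make, latched. I handed the job in at about 16.6 s; the tool reports no verdict.

**What I did:** I pinched the black eared cap at about (0.595, -0.273) by its two ears to 34 mm and lifted it. I lowered it into the tube by feel and moved it sideways when the wall pushed back with about 5 N. The rubber disc touched about 5 mm before the flange reached the rim. I pressed to about 10 N, let the ears out while still holding the cap down, then backed the arm away.

**Last checks:**
- **Seating:** The wrist picture shows the rim as a thin ring all round the flange, so the cap looks centred. The flange's outline is about 75 by 77 px, which fits a latched cap (about 75 by 78) better than one standing on the rim (77 by 81).
- **Ears:** They measure about 40 mm over their outer faces, against 40.6 mm expected when latched. This is a rough reading from the picture.
- **Arm and bystanders:** The arm is clear, with wrist force at noise level. The plain cap, well plate and jar look unmoved in the scene view.

**Disagreements:**
- **Tube centre:** The wrist picture put the cap 1 to 2 mm to one side in x. The contact forces disagreed, so I went by the forces.
- **Rim height:** The pictures gave about 0.205 m by ring size and 0.194 to 0.211 m by triangulation. By feel it was about 0.20 m.
- **Ring fit:** One automatic ring fit on the last picture was spoiled by stray pixels, and I ignored it.

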